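# Tuck a cable-trunking lid under the joint strap and hold it down

## Task

Close the open run of cable trunking on the plywood board: lay the loose steel lid on it and slide it along so that its end tucks under the springy brass joint strap of the lid already fitted, without prising the strap up, until the two lids butt together. Then press it down flat and firmly on the trunking (about 15 N, a firm thumb's push) and finish while still holding it pressed there, ready for a colleague to drive the screws; leave the screwdriver, spirit level and screw tray where they are.

Things in the scene. Friction and masses are not known exactly. Their poses are not given: they have to be found in the camera images.
- lid_center (a point): centre, half-way up, of the loose bright-metal lid: a straight channel 240 long (its y), 61 wide (x), 12 high (z up), top plate 2 thick, two flanges 2 thick pointing down, 57 clear between them; about 0.24 kg; both ends alike. It starts flanges down on the plywood board, robot's side of the trunking, free board around it. Grip it across its 61 mm width
- lid_home (a point): where lid_center is when the lid is home: flat on the trunking, centred, touching the fitted lid. A point fixed to the board; y along the trunking towards the fitted lid, x across it (away from the robot), z up. The fitted lid ends 120 from here in +y and stops the loose lid; the trunking ends 120 from here in -y, and beyond it the space is free for the loose lid to overhang while it is slid
- trunking: the open trunking: steel U channel, 50 wide, 50 high outside, standing on the board, open on top between two inward lips 10 wide; axes as lid_home; origin on its centre line, on the board's top face, 46 below lid_home. Its top carries the lid's top plate; the lid's flanges hang outside its walls with 3.5 play each side. Loose things beside it are at most 36 above the board
- strap_edge (a point): middle of the free edge (underside) of the brass joint strap, 56 wide, 2 thick, riveted on the fitted lid (same section and height as the loose one) and overhanging the open run by 35 from that lid's end. Its flat underside lies 1.5 above the top face of a lid lying on the trunking; its last 9 mm turn up as a lead-in, so this edge is 7 above that face
- strap (a joint): how far the strap is bent up (rad): 0 as fitted, bending line 41 from the free edge. It springs back; about 4 N up at the edge begins to lift it, 6 N lifts it by 0.06 rad (2.5 mm)
- board: the plywood board, 440 (x) by 660 (y) by 18 thick, lying fixed on the bench, with all that is screwed to it (trunking, fitted lid, small grey switch, black outlet module, the last two 30 high behind the run); origin at the middle of its underside, axes parallel to those of lid_home
- screwdriver: orange-handled screwdriver, 170 long, lying on the board to the left of the loose lid; leave alone
- screw_tray: open blue plastic tray of brass screws, 70 by 90 by 26 high, on the board behind the trunking; origin under its middle; leave alone
- level: yellow spirit level, 20 by 150 by 36 high, on the board behind the trunking; origin under its middle; leave alone
Things that resemble listed ones, but are neither listed nor needed, are in the scene too. Of the things that look like the part that bears lid_center, the largest one is meant.

How it is judged (in metres and radians):
On the way:
1. the lid's end is at least 10 mm under the strap (y of lid_center in the frame of lid_home above -0.025 m and x of lid_center in the frame of lid_home between -0.008 and 0.008 m and z of lid_center in the frame of lid_home below 0.03 m and value of joint strap below 0.1 rad), for 0.1 s.
At the end, for the whole second after the job is handed in: the lid lies flat on the trunking (within 2.5 mm, 0.025 rad) and in line, its end under the strap within 6 mm of the fitted lid, the strap lying down (under 0.03 rad), and the robot still pressing the lid so that it bears on the trunking with 5 to 60 N (y of lid_center in the frame of lid_home between -0.006 and 0.004 m and x of lid_center in the frame of lid_home between -0.006 and 0.006 m and z of lid_center in the frame of lid_home below 0.0025 m and angle between lid_center's own z axis and vertical below 0.025 rad and angle between the y axis of lid_center and the y axis of lid_home, either way round below 0.05 rad and value of joint strap below 0.03 rad and contact force between lid and trunking between 5 and 60 N and contact force between any of the fingers, the arm and lid above 2 N and linear speed of lid below 0.01 m/s); the arm keeps its last pose, push and grip.
It fails at once if the joint strap was prised up by more than about 4 mm (value of joint strap above 0.1 rad).
It fails at once if the screwdriver was disturbed (distance of screwdriver from where it was at the start of the episode above 0.02 m).
It fails at once if the screw tray was disturbed (distance of screw_tray from where it was at the start of the episode above 0.02 m).
It fails at once if the spirit level was disturbed (distance of level from where it was at the start of the episode above 0.02 m).
It also fails if it takes over 38 s, if anything falls off the work surface, if the arm or the gripper's body presses on something with over 40 N, if the wrist force passes 120 N, or if a joint passes its speed limit or range.

## Robot

A 6-joint arm with a two-finger parallel gripper is mounted at the origin on the work surface. World frame = base frame: x ahead of the robot, y to its left, z up, the work surface at z = 0. Lengths are in m, angles in degrees, forces in N, time in s.
With the tool pointing down it reaches from about 0.375 to 0.9 m from the base axis. Payload 3.1 kg.
Tool frame: the origin (TCP) lies at the very end of the fingers, on their centre line; the grasp point (between the pads) lies 19 mm behind it; z points along the fingers, y is the line along which they close (so a half turn about z gives the same grasp; the last joint's range is limited). The gripper opens to 87 mm and grips with 3 to 60 N. Pads are 19 mm wide; open, the fingers measure 117 mm over their backs; the gripper's body (75 mm by 190 mm) begins 51 mm behind the grasp point.
Start: joints at [-81.675, 30.224, 82.088, -0, 67.689, -10.227], TCP at [0.199, -0.592, 0.186] pointing down, gripper open.
Joint ranges: [-176.69, 176.69], [-43.24, 126.21], [12.49, 139.97], [-82, 262], [0, 151.66], [-163.58, 163.58]. Speed limits (degrees/s): [159.86, 159.86, 180, 180, 180, 180].

## Interface

Orientations are given as a 3x3 rotation matrix whose columns are the frame's x, y, z axes.
In Python, from rig import readout, cams, bot gives the robot as it stands.
- The arm moves only by the shell command python3 -m inch 'ROWS'. ROWS is JSON, a list of rows, each a list of 5 numbers: the shift along the world's x, y, z in cm, then the turn about the world's z in degrees, then the finger opening in cm, from 0 to 8.7. In form: [[dx, dy, dz, twist, fingers], ...]. A call has 1 to 10 rows; each row is the pose to reach, as a shift and turn from the pose commanded when the call began; what a row does not reach only later rows make up. A row lasts 1/12 s, in which the tool goes at most 41.7 mm and 7.16 degrees, less where a joint would pass 70% of its speed; a pose out of reach is approached as far as the arm can. A call with a gripper value outside its range is refused whole. The fingers move at their own pace and stop on an object; the grip force is fixed at half the most. Time passes only in rows, so rows that repeat a pose let the fingers close. It gives the time, the measured TCP pose, the force, the opening and the grip force at its end, in the units of the state.
- readout.read_state(): the state, without advancing time (a new reading comes with each control period).
- cams.capture(name): name is "scene" or "top"; returns a dict with "image" (384x512x3 uint8, blue, green, red), "intrinsics" (3x3 intrinsics, pixels), "xyz" and "rotation" of the camera in the world. Camera axes: x right, y down, z forward; pixel columns grow to the right and rows downward; lengths in m; the calibration is good to about 2 mm. A picture is of the moment at which its call begins. There is no depth.
- bot.hand_in(): hands the job in; it is judged then, once.
The state is a dict: "time_s": time; "joint_positions": joint angles; "qvel": joint speeds; "tau": joint torques, N m; "position": TCP position; "tcp_rot": TCP orientation; "force": force on the tool from outside, world axes, zero at the start; "moment": the same for the moment, N m; "opening": opening from 0.0 (shut) to 1.0 (fully open); "grasp_force": force on a finger pad.
Only numpy, scipy, OpenCV 4.12 (cv2) and the standard library are available. Lean on these libraries where they do the work, as an engineer would, in place of code of your own. Each camera call takes 0.05 s, during which the arm holds its last target. There are 200 camera calls.

## Working session

There is one attempt and no reset: what is moved stays moved. The work goes in short steps, Python scripts to look and compute and a shell command to move; the robot and the scene stay as the last step left them, time stands still between calls to the robot, and variables do not carry over. Pictures are saved under pics/ and viewed, at most 10 in all, crops included, and the job is handed in when it is done.

```bash
mkdir -p pics; cat > h.py <<'E'
import numpy as np,cv2
from rig import readout,cams,bot
def cap(n,f):
    c=cams.capture(n); cv2.imwrite('pics/'+f+'.png',c['image']); np.savez('pics/'+f+'.npz',K=c['intrinsics'],t=c['xyz'],R=c['rotation']); return c
def pix2w(f,uv,z):
    d=np.load('pics/'+f+'.npz'); r=np.array(d['R'])@np.linalg.inv(d['K'])@np.array([uv[0],uv[1],1.]); t=d['t']; return t+r*(z-t[2])/r[2]
def w2pix(f,p):
    d=np.load('pics/'+f+'.npz'); q=d['K']@(d['R'].T@(np.array(p)-d['t'])); return q[:2]/q[2]
def crop(f,o,u,v,w,h,s):
    im=cv2.imread('pics/'+f+'.png')[v:v+h,u:u+w]; cv2.imwrite('pics/'+o+'.png',cv2.resize(im,None,fx=s,fy=s,interpolation=cv2.INTER_CUBIC))
E
python3 - <<'E'
from h import *
a=cap('top','top0');b=cap('scene','sc0')
cv2.imwrite('pics/both.png',cv2.resize(np.vstack([a['image'],b['image']]),None,fx=.78,fy=.78))
for c in(a,b):print(c['xyz'],c['rotation'],c['intrinsics'])
print(readout.read_state())
E
```

```text
[0.42530887 0.05474499 1.00828592] [[-0.01622102 -0.99422783  0.1060561 ]
 [-0.99942255  0.01295496 -0.03141235]
 [ 0.02985708 -0.10650439 -0.99386386]] [[417.35638602   0.         249.95816173]
 [  0.         417.35638602 183.04323265]
 [  0.           0.           1.        ]]
[ 0.9522676  -0.38159757  0.75493062] [[ 0.70081515  0.52603505 -0.48181454]
 [ 0.71319805 -0.53030364  0.45839568]
 [-0.01437581 -0.66487982 -0.74681199]] [[405.79396797   0.         258.71629503]
 [  0.         405.79396797 193.41499284]
 [  0.           0.           1.        ]]
{'time_s': 0.1, 'joint_positions': array([-8.16769640e+01,  3.02748445e+01,  8.21497409e+01,  1.22606232e-03,
        6.76902608e+01, -1.02298747e+01]), 'qvel': array([ 0.02884299, -0.07270962, -0.15398941, -0.05632358, -0.14749609,
        0.02778741]), 'tau': array([-4.94096766e-04, -4.40985525e+01, -1.77150285e+01,  6.34858129e-02,
        5.33987966e-02, -4.15103693e-05]), 'position': array([ 0.19876133, -0.5917703 ,  0.18515279]), 'tcp_rot': array([[ 9.48032873e-01,  3.18172279e-01, -2.70562719e-04],
       [ 3.18172172e-01, -9.48030867e-01,  1.98619740e-03],
       [ 3.75451145e-04, -1.96906596e-03, -9.99997991e-01]]), 'force': array([ 0.21612201,  0.43492131, -0.8313292 ]), 'moment': array([0.01626366, 0.01655986, 0.01673841]), 'grasp_force': 0.0, 'opening': 1.0001427525735385}
```

View pics/top0.png

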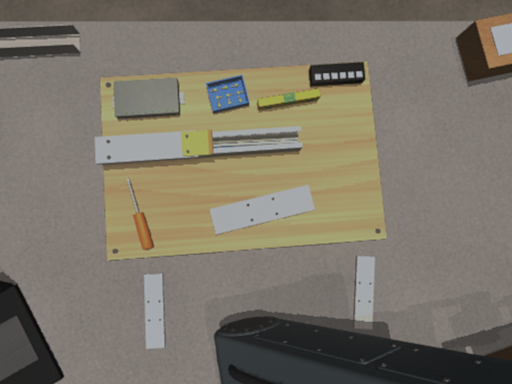

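View pics/sc0.png

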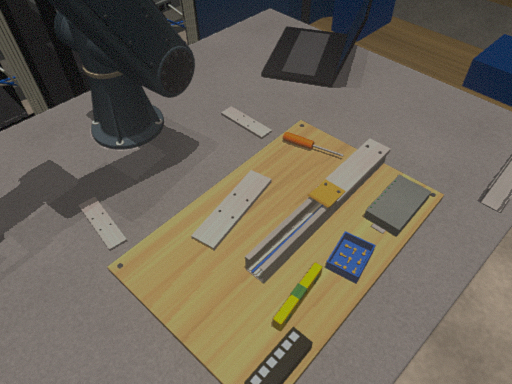

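Top view: the candidates for the loose lid are the plate on the board at (262,209) and two smaller plates on the bench at (154,311) and (365,289). The one on the board is the largest. The fitted lid is at (140,148), the strap at (197,143), the open run spans (213–301,140), and the screwdriver is at (140,215).

```bash
python3 - <<'E'
from h import *
crop('top0','c1',90,115,235,130,3.4)
E
```

```text
(no output)
```

View pics/c1.png

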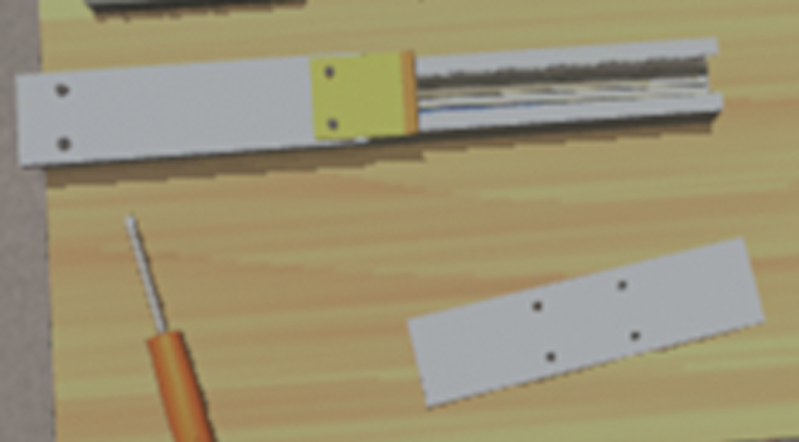

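Crop: the loose lid has four holes and corners at about (408,320), (742,238), (765,320) and (428,408). The strap's free edge is at x≈414 (52–133). The trunking's far end is at about (717,40)–(721,113).

```bash
python3 - <<'E'
from h import *
np.set_printoptions(precision=4,suppress=True)
P=lambda u,v,z:pix2w('top0',(90+u/3.4-.35,115+v/3.4-.35),z)
L=np.array([P(*p,.030) for p in[(408,320),(742,238),(765,320),(428,408)]])
print('lid',L,L.mean(0)); 
n=np.linalg.norm
print('dims',n(L[1]-L[0]),n(L[2]-L[3]),n(L[3]-L[0]),n(L[2]-L[1]))
d=(L[0]+L[3]-L[1]-L[2]); print('lid y ang',np.degrees(np.arctan2(d[1],d[0]))-90)
A,B=P(416,58,.068),P(716,39,.068);C,D=P(415,131,.068),P(721,113,.068)
print('trunk far',A,B,'near',C,D)
for a,b in((B,A),(D,C)):print(np.degrees(np.arctan2(*(a-b)[:2][::-1]))) 
print('end mid',(B+D)/2, 'width',n(B-D))
S=[P(414,52,.077),P(414,133,.077)];print('strap',S,n(S[0]-S[1]),sum(S)/2)
F=[P(16,75,.070),P(20,167,.070)];print('fit end',F,sum(F)/2,n(F[0]-F[1]))
E
```

```text
lid [[ 0.4705  0.119   0.03  ]
 [ 0.5241 -0.1133  0.03  ]
 [ 0.4668 -0.1275  0.03  ]
 [ 0.4102  0.1057  0.03  ]] [ 0.4679 -0.004   0.03  ]
dims 0.23841150261765753 0.24002935314396187 0.06169233184903745 0.059003059684364874
lid y ang 13.313845850037083
trunk far [0.645  0.1101 0.068 ] [ 0.6563 -0.0933  0.068 ] near [0.5952 0.1111 0.068 ] [ 0.6053 -0.0952  0.068 ]
-86.8287180002347
-87.20126010034387
end mid [ 0.6308 -0.0942  0.068 ] width 0.05105964277432464
strap [array([0.647 , 0.1109, 0.077 ]), array([0.5922, 0.1112, 0.077 ])] 0.054796362461510054 [0.6196 0.111  0.077 ]
fit end [array([0.6355, 0.3757, 0.07  ]), array([0.5735, 0.3717, 0.07  ])] [0.6045 0.3737 0.07  ] 0.062090485029345624
```

```bash
python3 -m inch '[[26.9,58.8,-2,84.8,8.7],[26.9,58.8,-2,84.8,8.7],[26.9,58.8,-2,84.8,8.7],[26.9,58.8,-2,84.8,8.7],[26.9,58.8,-2,84.8,8.7],[26.9,58.8,-2,84.8,8.7],[26.9,58.8,-2,84.8,8.7],[26.9,58.8,-2,84.8,8.7],[26.9,58.8,-2,84.8,8.7],[26.9,58.8,-2,84.8,8.7]]'
```

```text
time_s: 0.93
position: [0.3723, -0.2117, 0.173]
tcp_rot: [[-0.008, 1.0, -0.0], [1.0, 0.008, 0.0], [0.0, -0.0, -1.0]]
force: [1.3, -0.6, 0.5]
opening: 0.999
grasp_force: 0.0
```

```bash
python3 -m inch '[[9,20,-6,12.8,8.7],[9,20,-6,12.8,8.7],[9,20,-6,12.8,8.7],[9,20,-6,12.8,8.7],[9,20,-6,12.8,8.7],[9,20,-6,12.8,8.7],[9,20,-6,12.8,8.7],[9,20,-6,12.8,8.7],[9,20,-6,12.8,8.7]]'
python3 - <<'E'
from h import *
s=readout.read_state();print(s['position'],np.degrees(np.arctan2(s['tcp_rot'][1,1],s['tcp_rot'][0,1])),s['force'],s['time_s'])
cap('scene','sc1');crop('sc1','c2',100,100,240,180,3.3)
for p in([.4679,-.004,.03],[.6243,.0256,.07]):print(w2pix('sc1',p))
E
```

```text
time_s: 1.68
position: [0.4618, -0.0142, 0.1132]
tcp_rot: [[-0.225, 0.974, -0.0], [0.974, 0.225, -0.0], [-0.0, -0.001, -1.0]]
force: [0.4, -0.2, 0.7]
opening: 0.999
grasp_force: 0.0
[ 0.46183024 -0.01424046  0.1131519 ] 12.982341948266289 [ 0.35747929 -0.24038656  0.71760652] 1.6833
[233.14519365 204.95540841]
[292.08930608 225.13934142]
```

View pics/c2.png

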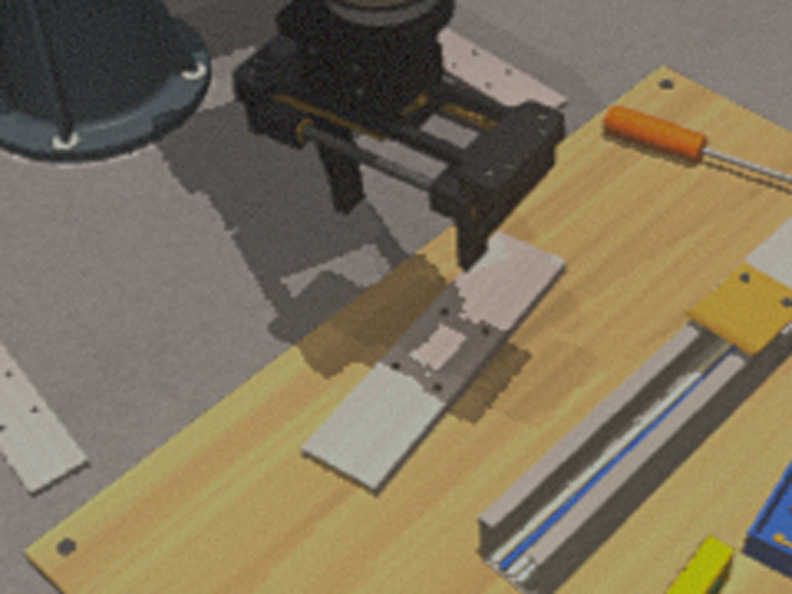

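The holes, centred at crop (441,349), match the predicted lid centre to within a pixel. The gripper is aligned, and I'm going down.

```bash
python3 -m inch '[[0.6,1.0,-5,0.3,8.7],[0.6,1.0,-7,0.3,8.7],[0.6,1.0,-7,0.3,8.7],[0.6,1.0,-7,0.3,8.7]]'
```

```text
time_s: 2.07
position: [0.4668, -0.0047, 0.0426]
tcp_rot: [[-0.228, 0.974, -0.004], [0.974, 0.228, 0.001], [0.002, -0.003, -1.0]]
force: [-0.2, 0.9, -0.4]
opening: 0.998
grasp_force: 0.0
```

Down to z = 0.021, then close.

```bash
python3 -m inch '[[0.1,0,-1,0,8.7],[0.1,0,-2.1,0,8.7],[0.1,0,-2.1,0,8.7],[0.1,0,-2.1,0,6],[0.1,0,-2.1,0,5.6],[0.1,0,-2.1,0,5.6],[0.1,0,-2.1,0,5.6],[0.1,0,-2.1,0,5.6],[0.1,0,-2.1,0,5.6]]'; python3 -c "
from h import *
s=readout.read_state();print(s['position'],s['opening']*87,s['grasp_force'],s['force'])"
```

```text
time_s: 2.82
position: [0.4693, -0.0038, 0.0225]
tcp_rot: [[-0.23, 0.973, 0.001], [0.973, 0.23, -0.0], [-0.0, 0.001, -1.0]]
force: [0.5, 0.3, 0.4]
opening: 0.674
grasp_force: 0.0
[ 0.46933946 -0.00376638  0.0224925 ] 58.64878682828106 0.0 [0.54208207 0.25417178 0.41678299]
```

```bash
python3 -m inch '[[0,0,0,0,4.5],[0,0,0,0,4.5],[0,0,0,0,4.5],[0,0,0,0,4.5]]'; python3 -c "
from h import *
cap('scene','sc2');crop('sc2','c3',150,130,170,128,4.6)"
```

```text
time_s: 3.15
position: [0.4691, -0.0037, 0.0221]
tcp_rot: [[-0.23, 0.973, -0.0], [0.973, 0.23, 0.0], [0.0, -0.0, -1.0]]
force: [-0.5, -1.0, -0.7]
opening: 0.53
grasp_force: 0.0
```

View pics/c3.png

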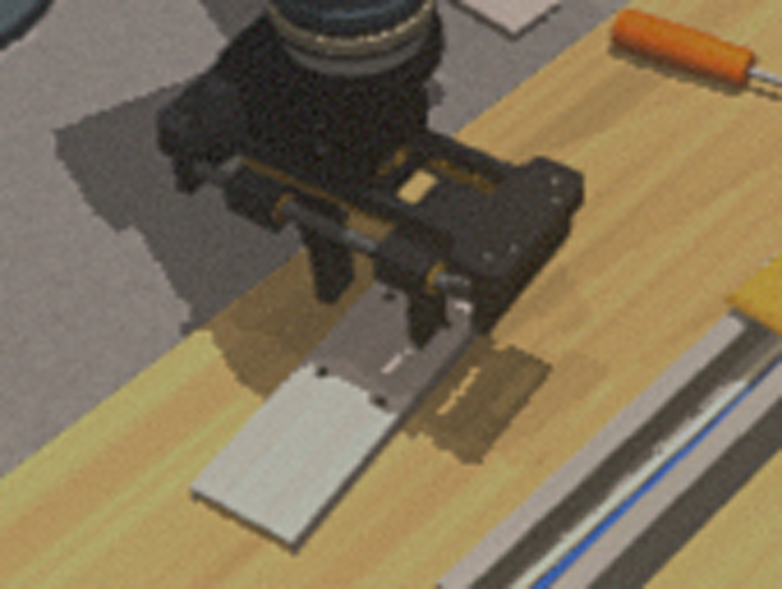

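The picture shows the fingers closing above the lid, with tips at about (425,345) and (332,300) in the crop and the lid undisturbed. I'll check the tip height by projection.

```bash
python3 -c "
from h import *
s=readout.read_state();p=s['position'];y=s['tcp_rot'][:,1];x=s['tcp_rot'][:,0]
for z in(.022,.03,.04,.05):
  print(z,[ ((w2pix('sc2',np.r_[(p+k*(y*(.023+o))+x*w)[:2],z])-[150,130])*4.6).round() for k in(1,-1) for o in (0,.01) for w in (0.0095,-.0095)])
print(w2pix('sc0',[.4679,-.004,.03]))
cap('top','top2')
crop('top2','c4',190,160,150,110,5)"
```

```text
0.022 [array([433., 362.]), array([412., 387.]), array([450., 370.]), array([429., 395.]), array([359., 326.]), array([338., 350.]), array([343., 318.]), array([322., 342.])]
0.03 [array([433., 352.]), array([412., 377.]), array([449., 360.]), array([428., 385.]), array([358., 316.]), array([337., 340.]), array([342., 308.]), array([321., 332.])]
0.04 [array([432., 339.]), array([411., 364.]), array([448., 347.]), array([427., 372.]), array([357., 303.]), array([335., 327.]), array([341., 295.]), array([319., 319.])]
0.05 [array([431., 326.]), array([409., 351.]), array([448., 334.]), array([426., 359.]), array([355., 290.]), array([333., 314.]), array([339., 282.]), array([317., 306.])]
[233.14519365 204.95540841]
```

View pics/c4.png

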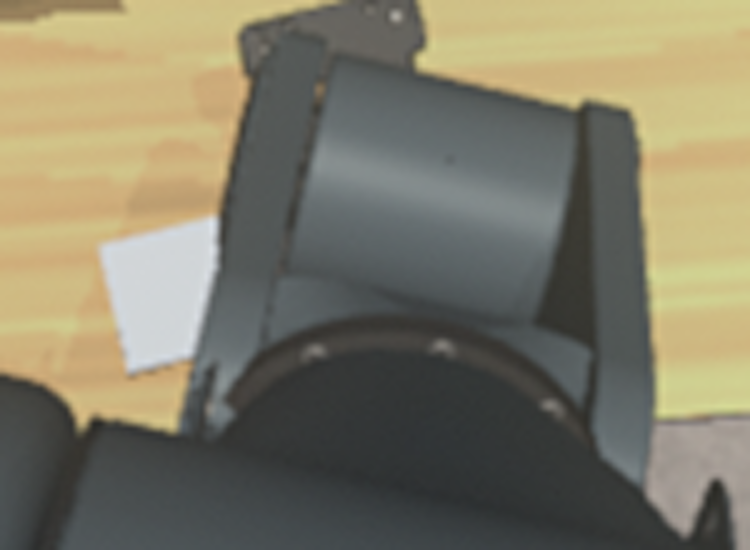

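```bash
python3 -m inch '[[0,0,0,0,8.7],[0,0,0,0,8.7],[0,0,0,0,8.7],[0,0,0,0,8.7],[0,0,0,0,8.7],[0,0,0,0,8.7],[0,0,0,0,8.7]]'; python3 -c "
from h import *
p=np.array([.4618,-.0142,0]);y=np.array([.225*0+.974,.225,0]);x=np.array([-.225,.974,0])
for z in(.103,.113,.123,.133,.143):
  print(z,[ ((w2pix('sc1',p+k*(y*(.0435+o))+x*w+[0,0,z])-[100,100])*3.3).round() for k in(1,-1) for o in (0,.012) for w in (0.0095,-.0095)])
cap('scene','sc3');crop('sc3','c5',185,150,90,70,8)"
```

```text
time_s: 3.83
position: [0.4691, -0.0038, 0.0222]
tcp_rot: [[-0.23, 0.973, -0.0], [0.973, 0.23, 0.0], [0.0, -0.0, -1.0]]
force: [-0.7, 0.1, 0.4]
opening: 0.95
grasp_force: 0.0
0.103 [array([477., 296.]), array([461., 314.]), array([493., 303.]), array([476., 321.]), array([371., 246.]), array([354., 263.]), array([357., 239.]), array([340., 256.])]
0.113 [array([477., 285.]), array([460., 304.]), array([492., 292.]), array([476., 311.]), array([370., 236.]), array([353., 253.]), array([356., 229.]), array([339., 246.])]
0.123 [array([476., 275.]), array([460., 293.]), array([492., 282.]), array([475., 301.]), array([368., 225.]), array([351., 242.]), array([354., 218.]), array([337., 235.])]
0.133 [array([475., 264.]), array([459., 283.]), array([491., 271.]), array([474., 290.]), array([367., 214.]), array([349., 232.]), array([352., 208.]), array([335., 225.])]
0.143 [array([475., 253.]), array([458., 272.]), array([491., 261.]), array([474., 279.]), array([365., 203.]), array([348., 221.]), array([351., 197.]), array([333., 214.])]
```

View pics/c5.png

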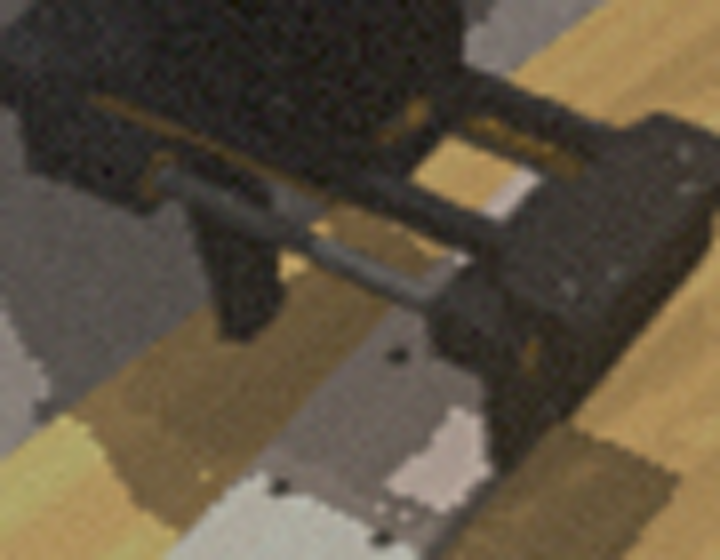

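The tips appear about 25–28 mm higher than the readout in both pictures. The fingers straddle the lid cleanly, with tips at crop (238,340) and (510,470). I'll descend gradually and watch the force.

```bash
python3 -m inch '[[0,0,-0.6,0,8.7],[0,0,-1.2,0,8.7],[0,0,-1.5,0,8.7],[0,0,-1.5,0,8.7]]'; python3 -m inch '[[0,0,-0.3,0,8.7],[0,0,-0.5,0,8.7],[0,0,-0.5,0,8.7]]'
```

```text
time_s: 4.22
position: [0.4684, -0.0036, 0.0062]
tcp_rot: [[-0.23, 0.973, -0.002], [0.973, 0.23, 0.001], [0.001, -0.002, -1.0]]
force: [0.5, -0.4, 0.3]
opening: 0.999
grasp_force: 0.0
time_s: 4.47
position: [0.4689, -0.0037, 0.0018]
tcp_rot: [[-0.23, 0.973, -0.001], [0.973, 0.23, 0.0], [0.0, -0.001, -1.0]]
force: [0.2, -0.5, 0.5]
opening: 0.995
grasp_force: 0.0
```

```bash
for i in 1 2 3; do python3 -m inch '[[0,0,-0.2,0,8.7],[0,0,-0.2,0,8.7]]' | egrep 'pos|force:'; done
```

```text
position: [0.4691, -0.0038, -0.0]
force: [0.5, 0.3, -0.7]
grasp_force: 0.0
position: [0.4691, -0.0038, -0.002]
force: [0.8, -0.2, -0.6]
grasp_force: 0.0
position: [0.469, -0.0037, -0.004]
force: [-0.1, 0.8, 0.9]
grasp_force: 0.0
```

```bash
for i in 1 2; do python3 -m inch '[[0,0,-0.15,0,8.7],[0,0,-0.15,0,8.7]]' | egrep 'pos|force:'; done
```

```text
position: [0.4691, -0.0038, -0.0055]
force: [0.2, 0.4, 0.3]
grasp_force: 0.0
position: [0.469, -0.0038, -0.007]
force: [0.8, -0.2, 0.7]
grasp_force: 0.0
```

```bash
python3 -m inch '[[0,0,0,0,5.6],[0,0,0,0,5.6],[0,0,0,0,5.6],[0,0,0,0,5.6],[0,0,0,0,5.6],[0,0,0,0,5.6]]'; python3 -m inch '[[0,0,0,0,5],[0,0,0,0,5],[0,0,0,0,5]]'
```

```text
time_s: 5.8
position: [0.47, -0.0037, -0.0065]
tcp_rot: [[-0.229, 0.973, 0.002], [0.973, 0.229, 0.0], [-0.0, 0.002, -1.0]]
force: [3.1, 5.5, 15.3]
opening: 0.676
grasp_force: 9.0
time_s: 6.05
position: [0.4692, -0.0038, -0.0061]
tcp_rot: [[-0.23, 0.973, 0.001], [0.973, 0.23, -0.0], [-0.0, 0.0, -1.0]]
force: [-1.0, -0.6, 6.2]
opening: 0.586
grasp_force: 3.6
```

The fingers are riding on the lid's top: Fz is up and the opening is below 61 mm. So readout −0.006 corresponds to about the lid's top height. I'll lift, open, and go deeper.

```bash
python3 -m inch '[[0,0,0.6,0,5],[0,0,0.6,0,8.7],[0,0,0.6,0,8.7],[0,0,0.6,0,8.7],[0,0,0.6,0,8.7],[0,0,0.6,0,8.7],[0,0,0.6,0,8.7],[0,0,0.6,0,8.7]]';  python3 -c "
from h import *
cap('scene','sc4');crop('sc4','c6',160,140,130,98,6)"
```

```text
time_s: 6.72
position: [0.469, -0.0038, -0.001]
tcp_rot: [[-0.23, 0.973, -0.0], [0.973, 0.23, 0.0], [0.0, -0.0, -1.0]]
force: [0.3, 0.0, 0.7]
opening: 0.971
grasp_force: 0.0
```

View pics/c6.png

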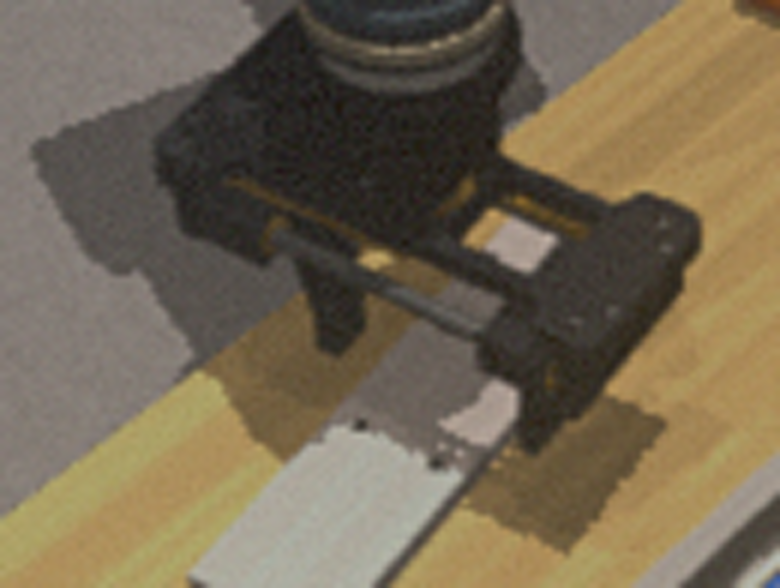

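The fingers still straddle the lid, with tips at (335,350) and (530,450), and it hasn't moved. Going down in steps with force checks.

```bash
python3 -m inch '[[0,0,-0.5,0,8.7],[0,0,-0.9,0,8.7],[0,0,-0.9,0,8.7]]'| egrep 'pos|force:'; for i in 1 2; do python3 -m inch '[[0,0,-0.2,0,8.7],[0,0,-0.2,0,8.7]]' | egrep 'pos|force:'; done
```

```text
position: [0.4686, -0.0037, -0.0107]
force: [-0.7, 0.4, -0.2]
grasp_force: 0.0
position: [0.4689, -0.0037, -0.0123]
force: [0.0, 0.3, 0.1]
grasp_force: 0.0
position: [0.469, -0.0038, -0.0141]
force: [0.6, 0.1, -0.1]
grasp_force: 0.0
```

```bash
python3 -m inch '[[0,0,0,0,6],[0,0,0,0,5.6],[0,0,0,0,5.6],[0,0,0,0,5.6],[0,0,0,0,5.6],[0,0,0,0,5.6]]'
```

```text
time_s: 7.85
position: [0.4691, -0.0038, -0.0138]
tcp_rot: [[-0.23, 0.973, 0.0], [0.973, 0.23, -0.0], [-0.0, 0.0, -1.0]]
force: [-0.4, -0.2, 0.3]
opening: 0.694
grasp_force: 30.0
```

Gripped at 60.4 mm and 30 N. Next, lift and carry it to 60 mm short of home.

```bash
python3 -m inch '[[0,0,2,0,5.6],[0,0,5,0,5.6],[0,0,7.5,0,5.6],[4,-1,7.5,-4,5.6],[8,-2,7.5,-8,5.6],[12,-3,7.5,-10.1,5.6],[15,-3,7.5,-10.1,5.6],[16,-3,7.5,-10.1,5.6],[16,-3,7.5,-10.1,5.6],[16,-3,7.5,-10.1,5.6]]'; python3 -c "
from h import *
s=readout.read_state();print(s['position'],np.degrees(np.arctan2(s['tcp_rot'][1,1],s['tcp_rot'][0,1])),s['force'],s['grasp_force'],s['time_s'])
cap('top','top5');cap('scene','sc5')
a=cv2.imread('pics/top5.png')[110:215,80:340];b=cv2.imread('pics/sc5.png')[110:300,200:430]
a=cv2.resize(a,None,fx=3,fy=3,interpolation=2);b=cv2.resize(b[:, :],None,fx=1.5,fy=1.5)
c=np.zeros((600,800,3),np.uint8);c[:315,:780]=a;c[315:600,:345]=b;cv2.imwrite('pics/c7.png',c)"
```

```text
time_s: 8.68
position: [0.6276, -0.0334, 0.0601]
tcp_rot: [[-0.056, 0.998, -0.003], [0.998, 0.056, 0.001], [0.001, -0.003, -1.0]]
force: [-1.1, -0.2, -1.4]
opening: 0.698
grasp_force: 30.0
[ 0.62764693 -0.03343997  0.06011904] 3.1892683435115456 [-1.08303868 -0.18769074 -1.43541133] 29.99768078327179 8.6833
```

View pics/c7.png

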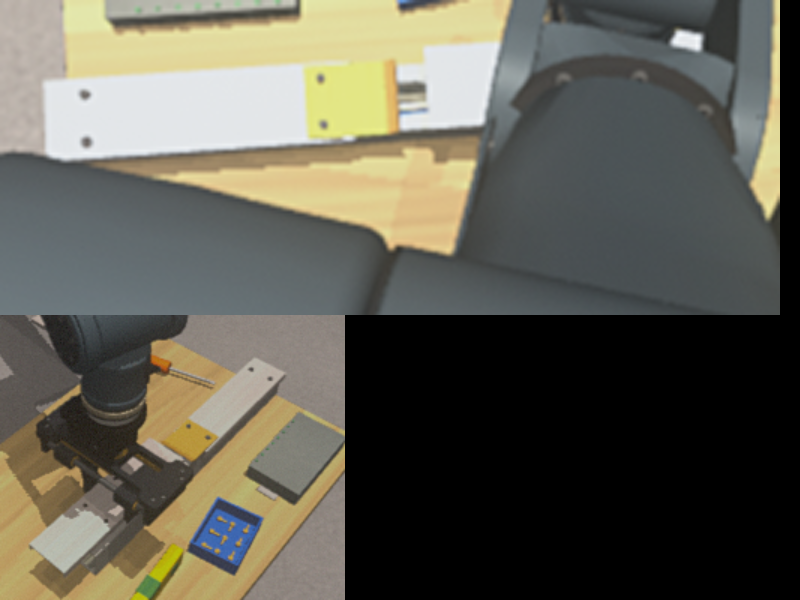

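The composite shows the lid hovering over the run, with its end at about (424,46)–(429,130) in the top panel, short of the strap edge at x≈397. Now I'll find its offset.

```bash
python3 - <<'E'
from h import *
np.set_printoptions(precision=4,suppress=True)
g=cv2.cvtColor(cv2.imread('pics/top5.png'),cv2.COLOR_BGR2GRAY)
hsv=cv2.cvtColor(cv2.imread('pics/top5.png'),cv2.COLOR_BGR2HSV)
# vertical edges of lid near end: columns 225..240
print(g[118:160,[226,230,234,238]].T)
print(hsv[118:160,[226,230,234,238],1].T)
print(g[[130,140],208:232])
E
```

```text
[[215 216 216 214 210 212 216 226 230 229 229 229 229 229 229 229 229 229
  228 229 229 229 229 229 229 229 228 229 229 229 229 229 230 235 200  96
   81  92 115 132 131 129]
 [215 216 216 213 209 206 213 225 230 229 229 229 229 229 229 229 229 229
  228 229 228 228 229 228 229 229 228 228 229 228 228 229 231 226 170  89
   82  97 118 130 134 139]
 [215 216 215 210 204 205 217 228 230 229 228 229 229 229 229 229 228 229
  229 229 229 228 228 228 228 228 228 228 229 228 229 229 233 215 138  85
   83 103 124 130 136 144]
 [215 215 214 211 210 212 222 229 229 229 228 228 229 229 228 229 229 228
  229 228 228 228 228 228 228 229 228 228 228 228 229 230 234 206 114  80
   83 109 130 130 133 135]]
[[76 74 73 77 82 82 65 10  9  7  5  5  5  5  5  5  5  5  7  5  7  5  5  5
   5  5  7  5  5  5  5  5  5  6  9 23 36 45 79 95 93 95]
 [76 73 74 78 85 90 59  5  9  7  5  5  5  5  5  5  7  7  7  5  7  7  5  7
   5  5  7  7  7  7  7  5  5  6  4 25 33 54 84 94 95 96]
 [76 73 75 82 91 90 42  4  9  8  7  5  5  5  7  7  7  5  5  5  7  7  7  7
   7  7  7  7  7  7  5  7  6  9  4 29 30 65 89 93 96 98]
 [75 75 77 80 84 80 20 11  9  7  7  7  5  5  7  7  7  7  7  7  7  7  7  7
   7  5  7  7  7  7  7  7  6  9 11 31 32 75 97 97 96 94]]
[[201 194 184 188 208 215 214 214 214 213 213 214 215 222 228 229 229 229
  229 228 229 229 229 229]
 [207 189 191 179 141 111 105 100 100 105 108 114 117 131 207 233 230 229
  229 229 228 229 229 229]]
```

```bash
python3 - <<'E'
from h import *
np.set_printoptions(precision=4,suppress=True)
g=cv2.cvtColor(cv2.imread('pics/top5.png'),cv2.COLOR_BGR2GRAY).astype(float)
s=cv2.cvtColor(cv2.imread('pics/top5.png'),cv2.COLOR_BGR2HSV)[...,1].astype(float)
def edges(c,r0,r1):
    lo=s[r0:r1,c]; k=np.where(lo<15)[0]; top=r0+k[0]; up=top-1+ (s[top-1,c]-40)/(s[top-1,c]-s[top,c]+1e-6)
    m=top+5
    while g[m,c]>165:m+=1
    return up, m-1+(g[m-1,c]-165)/(g[m-1,c]-g[m,c])
yh=np.array([-.0545,.9985]);xh=np.array([.9985,.0545]);H=np.array([.6243,.0256])
for cols,z in((range(100,176,8),.070),(range(224,240,2),.104)):
  R=[]
  for c in cols:
    u,l=edges(c,115,165); a=pix2w('top5',(c,u),z)[:2]-H;b=pix2w('top5',(c,l),z)[:2]-H
    m=(a+b)/2; R.append([m@xh*1e3,m@yh*1e3,(a-b)@xh*1e3])
  R=np.array(R);p=np.polyfit(R[:,1],R[:,0],1);print(z,R.mean(0),'slope deg',-np.degrees(p[0]),'at y0',p[1]);print(R[::3])
for uv in((221,130),(221.6,140)):print((pix2w('top5',uv,.104)[:2]-H)@np.c_[xh,yh]*1e3)
E
```

```text
0.07 [  7.989  256.2712  66.5114] slope deg -7.3338285458269095 at y0 -24.813606586129836
[[  2.9315 337.2502  65.821 ]
 [  0.432  283.604   62.3446]
 [  2.7688 229.5425  65.9443]
 [  0.5693 175.4544  62.0677]]
0.104 [ 0.4623 40.7419 63.1113] slope deg 0.1847094926683454 at y0 0.5936295335850889
[[ 2.129  56.0672 66.6151]
 [-0.1725 42.993  61.9536]
 [-0.2011 29.7588 61.8021]]
[19.3654 61.5809]
[-3.103  61.6863]
```

Loose lid: centred to about 0.7 mm, parallel, and 58.4 mm short of home. Lowering it onto the trunking.

```bash
python3 -m inch '[[0.05,0,-1.5,0,5.6],[0.05,0,-2.5,0,5.6],[0.05,0,-2.9,0,5.6],[0.05,0,-2.9,0,5.6]]'| egrep 'pos|force:'; for i in 1 2 3; do python3 -m inch '[[0,0,-0.1,0,5.6],[0,0,-0.1,0,5.6],[0,0,-0.1,0,5.6]]' | egrep 'pos|force:'; done
```

```text
position: [0.6272, -0.0333, 0.0306]
force: [0.1, 0.8, -2.3]
grasp_force: 30.0
position: [0.63, -0.0339, 0.0317]
force: [0.6, 0.4, -1.6]
grasp_force: 30.0
position: [0.6298, -0.0338, 0.0304]
force: [0.0, 0.5, -3.3]
grasp_force: 30.0
position: [0.6296, -0.0337, 0.0291]
force: [-0.7, -0.0, -2.7]
grasp_force: 30.0
```

```bash
for i in 1 2 3; do python3 -m inch '[[-0.03,0,-0.1,0,5.6],[-0.03,0,-0.1,0,5.6]]' | egrep 'pos|force:'; done
```

```text
position: [0.6291, -0.0337, 0.028]
force: [0.3, 0.2, -2.4]
grasp_force: 30.0
position: [0.6288, -0.0337, 0.0269]
force: [-1.1, 0.2, -2.8]
grasp_force: 30.0
position: [0.6289, -0.0338, 0.0263]
force: [0.7, -0.5, -0.3]
grasp_force: 30.0
```

```bash
for i in 1 2; do python3 -m inch '[[0,0,-0.1,0,5.6],[0,0,-0.1,0,5.6]]' | egrep 'pos|force:'; done
```

```text
position: [0.6289, -0.0338, 0.0263]
force: [-2.4, 0.2, 4.3]
grasp_force: 30.0
position: [0.6289, -0.0338, 0.0262]
force: [-2.4, -1.1, 10.7]
grasp_force: 30.0
```

Seated at readout 0.0263, as expected. I'll ease the push and slide it along the run.

```bash
python3 -m inch '[[0,0,0.13,0,5.6],[-0.05,1,0.13,0,5.6],[-0.11,2,0.13,0,5.6],[-0.11,2,0.13,0,5.6]]'| egrep 'pos|force:'; python3 -m inch '[[-0.03,0.5,0,0,5.6],[-0.06,1,0,0,5.6],[-0.08,1.5,0,0,5.6],[-0.11,2.0,0,0,5.6],[-0.11,2,0,0,5.6]]'| egrep 'pos|force:'
```

```text
position: [0.6287, -0.0123, 0.0263]
force: [0.4, -0.1, 5.4]
grasp_force: 30.0
position: [0.6277, 0.0065, 0.0263]
force: [0.8, -1.9, 6.0]
grasp_force: 30.0
```

```bash
python3 -m inch '[[-0.03,0.5,0,0,5.6],[-0.06,1,0,0,5.6],[-0.08,1.4,0,0,5.6],[-0.08,1.4,0,0,5.6]]'| egrep 'pos|force:'; for i in 1 2 3; do python3 -m inch '[[-0.01,0.1,0,0,5.6],[-0.01,0.1,0,0,5.6]]'| egrep 'pos|force:'; done
```

```text
position: [0.6268, 0.0203, 0.0263]
force: [0.7, -2.7, 5.3]
grasp_force: 30.0
position: [0.6268, 0.0208, 0.0263]
force: [0.6, -4.0, 4.2]
grasp_force: 30.0
position: [0.6267, 0.0215, 0.0263]
force: [1.2, -3.9, 6.5]
grasp_force: 30.0
position: [0.6266, 0.0224, 0.0263]
force: [0.1, -4.1, 5.5]
grasp_force: 30.0
```

```bash
for i in 1 2 3 4; do python3 -m inch '[[-0.01,0.1,0,0,5.6],[-0.01,0.1,0,0,5.6]]'| egrep 'pos|force:'; done
```

```text
position: [0.6265, 0.0234, 0.0263]
force: [1.0, -5.0, 5.5]
grasp_force: 30.0
position: [0.6265, 0.0243, 0.0263]
force: [0.3, -4.7, 5.2]
grasp_force: 30.0
position: [0.6265, 0.0244, 0.0263]
force: [-0.1, -7.3, 5.6]
grasp_force: 30.0
position: [0.6265, 0.0244, 0.0263]
force: [0.3, -10.0, 5.1]
grasp_force: 30.0
```

It has butted: y stops at 0.0244 and the force builds. Now relax the end push and press down.

```bash
python3 -m inch '[[0,-0.1,-0.08,0,5.6],[0,-0.1,-0.16,0,5.6],[0,-0.1,-0.16,0,5.6],[0,-0.1,-0.16,0,5.6]]'; python3 -c "
from h import *
cap('scene','sc8');cap('top','top8')
a=cv2.imread('pics/top8.png')[110:215,80:340];b=cv2.imread('pics/sc8.png')[110:300,180:430]
c=np.zeros((600,800,3),np.uint8);c[:273,:676]=cv2.resize(a,(676,273),interpolation=2);c[273:600,:430]=cv2.resize(b,(430,327),interpolation=2);cv2.imwrite('pics/c8.png',c)
s=readout.read_state();print(s['force'],s['grasp_force'],s['time_s'])"
```

```text
time_s: 13.28
position: [0.6266, 0.0244, 0.0263]
tcp_rot: [[-0.057, 0.998, 0.003], [0.998, 0.057, -0.003], [-0.004, 0.003, -1.0]]
force: [-1.1, -6.6, 13.9]
opening: 0.693
grasp_force: 30.0
[-1.69643017 -6.24567985 13.55387044] 30.002278089523315 13.3833
```

View pics/c8.png

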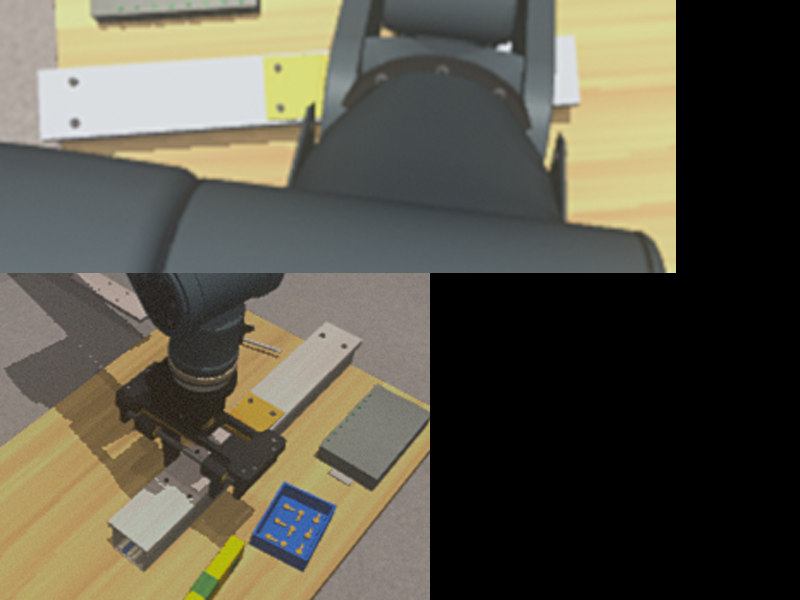

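The picture shows the lid covering the run and flush with the trunking's end at (110–145, 520–570), with the strap lying flat over the joint. The push is about 14 N and steady, so I'm handing in.

```bash
python3 -c "
from rig import bot
print(bot.hand_in())"
```

```text
the job is handed in; nothing more can be done
None
```

I handed in the job at about 13.4 s (limit 38 s): the lid is butted against the fitted lid under the strap, and the arm is still gripping it and pressing it down with about 14 N. The hand-in returned no verdict; an early misjudged grasp closed the fingers on the lid's top (about 15 N), but the pictures showed nothing else moved.

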